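# Wedge a drooping lamp cradle up level

## Task

The round driving lamp on the bench cradle droops at its free front edge. Take the wooden wedge, lay it flat on the bench with its thin end under the middle of that edge and square to it, and push it in until the lamp plate is level and wedged snugly up against its stops: firmly, but do not force it. Let the wedge do the lifting, then let go of it and leave everything else on the bench where it is.

Things in the scene. Friction and masses are not known exactly. Their poses are not given: they have to be found in the camera images.
- wedge_grip (a point): Loose hardwood wedge, 200 long x 40 wide, about 100 g, flat on the bench: point mid-width and half-way up (11 mm over the underside) its flat-topped tail, 30 long x 22 high. From the tail the top slopes evenly over 170 mm to a blunt tip 5 mm thick. x points to the thin end, z up. Back face 17 mm behind this point, tip 183 mm ahead. Let go under the plate, it stays by friction.
- wedge_tip (a point): The wedge's thin end: middle of its lower edge, on the underside; axes as wedge_grip. The wedge slides under the plate's lip with about 2 to 8 N of push; once the plate is at its stops the push rises steeply, some 3 N per mm or more. Pushed there with 18 to 22 N along the wedge it is snug; over 25 N is forcing it.
- cradle: Fixed dark-steel frame on the bench: two side rails 22 mm high (156 mm between them), a stop post about 50 mm high on each near the front. Origin: on the bench below the plate's free front edge (lip), mid-width. x points from the lip in to the hinge, 180 mm further, z up: the wedge goes in along +x, flat on the bench, which is free between the rails and for 200 mm before them.
- lamp_plate (a joint): Tilt (rad) of the hinged aluminium plate, 180 x 130 x 8 mm, with its round black lamp, 116 mm across, 0.17 m high, front 70 mm behind the lip. 0: level, exactly where it meets its fixed stops; -0.039: nose-down, as at the start. The hinge height is screw-set, differs each time and is not measured: the level lip's underside is 16 to 20 mm above the bench, drooping 7 mm less.
- block: Loose flat wooden packing block, 70 x 40 x 22 mm, no taper: bystander. Origin: centre of its underside.
- socket: Loose steel socket, 30 mm across, 38 mm high: bystander.
- wrench: Loose steel wrench, 170 mm: bystander.
- screwdriver: Loose screwdriver, 190 mm, black handle: bystander.
- spray: Loose spray can, 60 mm across, 190 mm high: bystander.
- jar: Loose grey jar, 70 mm across, 75 mm high: bystander.
- battery: Loose black tool battery, 75 x 110 x 60 mm: bystander.
Not all that is in view belongs to the job. Of the things that look like the part that bears wedge_grip, take the one that is farthest to the robot's right at the start.

How it is judged:
On the way, in this order (a step that is already met when the one before it is completed fails the run):
1. the wedge's thin end is under the plate's front edge, near its middle and square to it (x of wedge_tip in the frame of cradle above 0.004 m and height (world z) of wedge_tip below 0.008 m and y of wedge_tip in the frame of cradle between -0.03 and 0.03 m and angle between the x axis of wedge_tip and the x axis of cradle, either way round below 0.2 rad), for 0.1 s.
2. the plate is level and bears firmly on the wedge (value of joint lamp_plate above -0.0087 rad and contact force between wedge and lamp_plate above 11 N and y of wedge_tip in the frame of cradle between -0.03 and 0.03 m and angle between the x axis of wedge_tip and the x axis of cradle, either way round below 0.2 rad), for 0.2 s.
At the end, for the whole second after the job is handed in: The plate is within half a degree of level, held against its stops by the wedge (they press on each other with more than 11 N), the wedge lies flat on the bench with its tip under the plate, within 30 mm of the edge's middle and 0.2 rad of square; all released and at rest (all of step 2 and x of wedge_tip in the frame of cradle above 0.004 m and height (world z) of wedge_tip below 0.008 m and linear speed of wedge below 0.01 m/s and velocity of joint lamp_plate below 0.02 rad/s); the robot touches nothing.
It fails at once if the wedge was forced: it and the plate pressed on each other with more than 26 N (contact force between wedge and lamp_plate above 26 N).
It fails at once if the fingers bore on the lamp or its plate with more than 8 N (contact force between the fingers and lamp_plate above 8 N).
It fails at once if a bystander was moved more than 30 mm (distance of any of block, socket, wrench, screwdriver, spray, jar, battery from where it was at the start of the episode above 0.03 m).
It also fails if it takes over 61 s, if anything falls off the work surface, if the arm or the gripper's body presses on something with over 40 N, if the wrist force passes 120 N, or if a joint passes its speed limit or range.

## Robot

A 6-joint arm with a two-finger parallel gripper is mounted at the origin on the work surface. World frame = base frame: x ahead of the robot, y to its left, z up, the work surface at z = 0. Lengths are in m, angles in rad, forces in N, time in s.
With the tool pointing down it reaches from about 0.325 to 0.775 m from the base axis. Payload 5.5 kg.
Tool frame: the origin (TCP) lies midway between the tips of the shut fingers; the grasp point (between the pads) lies 19 mm behind it; z points along the fingers, y is the line along which they close (so a half turn about z gives the same grasp; the last joint's range is limited). The gripper opens to 88 mm and grips with 3 to 60 N. Pads are 20 mm wide; open, the fingers measure 115 mm over their backs; the gripper's body (75 mm by 178 mm) begins 61 mm behind the grasp point.
Start: joints at [1.047, 0.091, 1.231, -0, 1.82, -0.057], TCP at [0.27, 0.536, 0.191] pointing down, gripper open.
Joint ranges: [-2.87, 2.87], [-0.86, 2.18], [0.17, 2.46], [-1.51, 4.65], [0.06, 2.69], [-2.65, 2.65]. Speed limits (rad/s): [2.57, 2.57, 3.01, 3.14, 3.14, 3.14].

## Interface

Orientations are given as a unit quaternion [x, y, z, w].
In Python, from workcell import manip, read_camera gives the robot as it stands. The module is installed in compiled form; this text tells all that it offers.
- The arm moves only by the tool play_rows, never from a script. Its argument "plan" is a list that holds one entry, the list of rows, each a list of 7 numbers: the shift along the tool's x, y, z in mm, then the turn, a rotation vector about the tool's x, y, z in degrees, then the closure, from -1 (fully open) to 1 (shut). In form: [[[tx, ty, tz, ax, ay, az, jaw], ...]]. A call has exactly 5 rows; each row is the pose to reach, as a shift and turn from the pose commanded when the call began, along the tool's axes at that moment; what a row does not reach only later rows make up. A row lasts 1/12 s, in which the tool goes at most 41.7 mm and 7.16 degrees, less where a joint would pass 70% of its speed; a pose out of reach is approached as far as the arm can. A call with a gripper value outside its range is refused whole. The fingers move at their own pace and stop on an object; the grip force is fixed at half the most. Time passes only in rows, so rows that repeat a pose let the fingers close, or fill a call up. It gives the time, the measured TCP pose, the force, the opening and the grip force at its end, in the units of the state.
- manip.sense(): the state, without advancing time (a new reading comes with each control period).
- read_camera(name): name is "scene" or "side" or "wrist"; returns a dict with "frame" (480x640x3 uint8, blue, green, red), "fx", "fy", "cx", "cy" (pixels), "distortion" ([k1, k2, p1, p2, k3] as OpenCV has them; the pictures are not rectified), "rvec" (rotation vector, rad) and "tvec" (3), from world to camera coordinates, as OpenCV has them. Camera axes: x right, y down, z forward; pixel columns grow to the right and rows downward; lengths in m; the calibration is good to about 2 mm. A picture is of the moment at which its call begins. There is no depth.
- manip.sign_off(): hands the job in; it is judged then, once.
The state is a dict: "clock": time; "joint_positions": joint angles; "joint_vel": joint speeds; "effort": joint torques, N m; "position": TCP position; "tcp_rot": TCP orientation; "ft_force": force on the tool from outside, world axes, zero at the start; "wrist_torque": the same for the moment, N m; "finger_gap": finger opening in m; "finger_force": force on a finger pad.
Only numpy, scipy, OpenCV 4.12 (cv2) and the standard library are available. Lean on these libraries where they do the work, as an engineer would, in place of code of your own. Each camera call takes 0.05 s, during which the arm holds its last target. There are 200 camera calls.

## Working session

There is one attempt and no reset: what is moved stays moved. The work goes in short steps, Python scripts to look and compute and a tool call to move; the robot and the scene stay as the last step left them, time stands still between calls to the robot, and variables do not carry over. Pictures are saved under pics/ and viewed, at most 10 in all, crops included, and the job is handed in when it is done.

Besides the shell and the picture viewer there is one more tool, called after "Request:" by a JSON object that holds its "name" and its "arguments", one argument or row to a line. play_rows: Moves the arm, as the interface text tells. Its arguments: {"type":"object","properties":{"plan":{"type":"array","items":{"type":"array","items":{"type":"array","items":{"type":"number"}}}}},"required":["plan"]}

```bash
mkdir -p pics; cat > h.py <<'E'
import cv2,numpy as np,json
from workcell import manip, read_camera
def snap(n,f):
    c=read_camera(n); cv2.imwrite(f'pics/{f}.png',c['frame'])
    k={a:np.array(c[a]).tolist() for a in ('fx','fy','cx','cy','distortion','rvec','tvec')}
    json.dump(k,open(f'pics/{f}.json','w')); return c
def cal(f):
    k=json.load(open(f'pics/{f}.json'))
    K=np.array([[k['fx'],0,k['cx']],[0,k['fy'],k['cy']],[0,0,1.]])
    return K,np.array(k['distortion']),np.array(k['rvec']).reshape(3),np.array(k['tvec']).reshape(3)
def world(f,pts,z):
    K,D,r,t=cal(f); R=cv2.Rodrigues(r)[0]; C=-R.T@t
    p=cv2.undistortPoints(np.array(pts,float).reshape(-1,1,2),K,D).reshape(-1,2)
    d=np.c_[p,np.ones(len(p))]@R
    z=np.broadcast_to(z,len(p))
    return C+d*((z-C[2])/d[:,2])[:,None]
def pix(f,P):
    K,D,r,t=cal(f); return cv2.projectPoints(np.array(P,float).reshape(-1,1,3),r,t,K,D)[0].reshape(-1,2)
E
python3 -c "
from h import *
snap('scene','s0');snap('side','d0');print(manip.sense())"
```

```text
{'clock': 0.1, 'joint_positions': array([ 1.04730337e+00,  9.17862464e-02,  1.23179458e+00, -7.60279686e-06,
        1.81979655e+00, -5.66987627e-02]), 'joint_vel': array([-1.66898583e-03, -7.98785614e-05, -4.00558835e-03,  1.50665814e-03,
       -8.73511610e-04, -6.57956745e-04]), 'effort': array([ 2.49483703e-03, -4.47857094e+01, -4.07567847e+01,  6.99637178e-02,
        2.84387392e-02, -1.52652233e-04]), 'position': array([0.26985317, 0.5355205 , 0.19040196]), 'tcp_rot': array([ 2.31284659e-01,  9.72885713e-01, -8.56131308e-04, -2.51724229e-04]), 'ft_force': array([-0.64910423, -0.31652709,  0.18382975]), 'wrist_torque': array([ 0.00757755,  0.01415043, -0.03708854]), 'finger_force': 0.0, 'finger_gap': 0.08786624033470306}
```

View pics/s0.png

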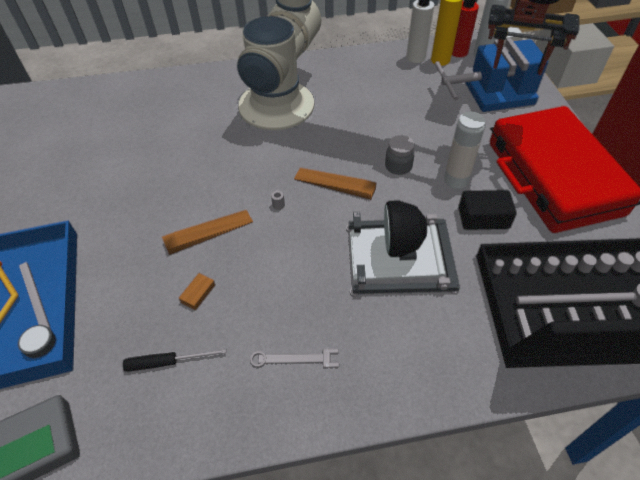

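View pics/d0.png

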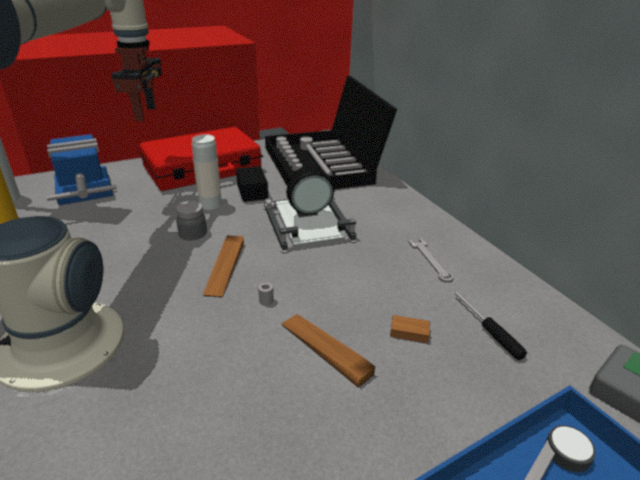

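Candidates: wedge A at scene (208,231), wedge B at (335,183), packing block at (197,290). The scene camera faces the robot, so image-left is the robot's right. A is therefore the farthest-right wedge, since the block has no taper. I'll check A and the cradle in a crop.

```bash
python3 -c "
from h import *
a=cv2.imread('pics/s0.png');b=cv2.imread('pics/d0.png')
A=cv2.resize(a[200:260,155:260],(800,457),interpolation=3)[:, :]
B=cv2.resize(a[195:300,335:475],(800,600),interpolation=3)
cv2.imwrite('pics/cA.png',cv2.resize(a[195:265,150:270],(800,467),interpolation=3));cv2.imwrite('pics/cB.png',B)
print(world('s0',[(175,243),(250,217),(296,177),(375,190)],0.01))
"
```

```text
[[ 0.45401675 -0.28473636  0.01      ]
 [ 0.41146813 -0.114025    0.01      ]
 [ 0.3057424   0.00953028  0.01      ]
 [ 0.38607104  0.18900827  0.01      ]]
```

View pics/cA.png

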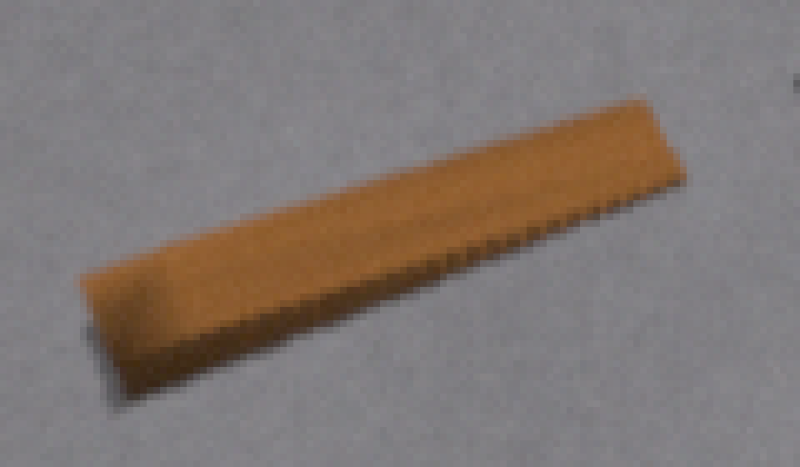

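View pics/cB.png

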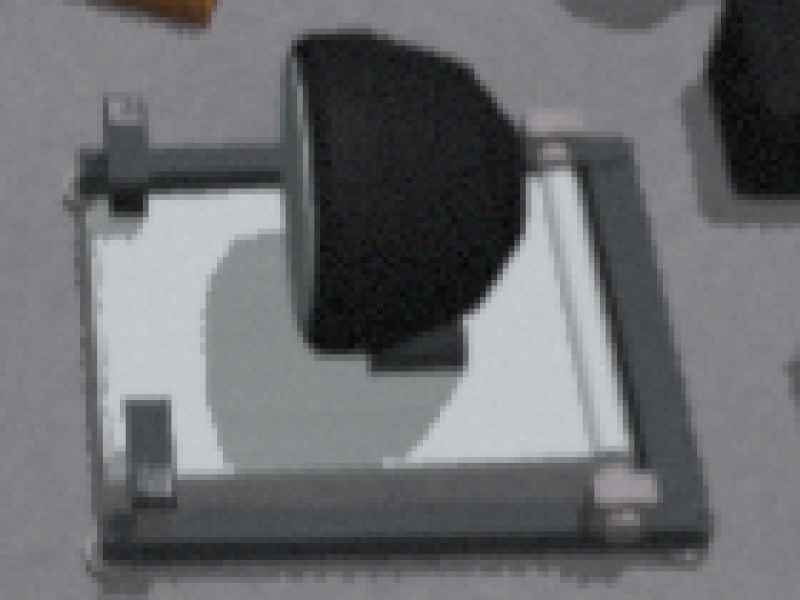

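```bash
cat > m.py <<'E'
from h import *
A=lambda p:[(150+x/6.667-.42,195+y/6.667-.42) for x,y in p]
B=lambda p:[(335+x/5.714-.41,195+y/5.714-.41) for x,y in p]
w=world('s0',A([(82,280),(130,360),(128,397),(643,98),(685,180)]),[.022,.022,0,.005,.005]);print(w.round(4))
tm=(w[3]+w[4])/2; bm=(w[0]+w[1])/2; d=(tm-bm)[:2];print('len',np.hypot(*d),'yaw',np.degrees(np.arctan2(d[1],d[0])),'tip',tm)
u=d/np.hypot(*d); print('grip',tm[:2]-u*.183)
c=world('s0',B([(83,198),(103,478),(636,458),(103,557),(705,550)]),[.019,.019,.026,0,0]);print(c.round(4))
for i,j in((0,1),(1,2),(3,4)):
    e=(c[j]-c[i])[:2];print(i,j,np.hypot(*e),np.degrees(np.arctan2(e[1],e[0])))
E
python3 m.py
```

```text
[[ 0.44   -0.3103  0.022 ]
 [ 0.4767 -0.2947  0.022 ]
 [ 0.4745 -0.3008 -0.    ]
 [ 0.3817 -0.1211  0.005 ]
 [ 0.422  -0.1103  0.005 ]]
len 0.19512921109440312 yaw 106.82937248652121 tip [ 0.40185091 -0.11571713  0.005     ]
grip [ 0.45483354 -0.29087946]
[[ 0.4984  0.1008  0.019 ]
 [ 0.6271  0.0802  0.019 ]
 [ 0.6602  0.2699  0.026 ]
 [ 0.6485  0.0759  0.    ]
 [ 0.6877  0.2912 -0.    ]]
0 1 0.13035604845699697 -9.109395559445083
1 2 0.19259901071142194 80.08191685256568
3 4 0.21882562655154647 79.7003252010424
```

```bash
cat >> h.py <<'E'
from scipy.spatial.transform import Rotation as Ro
def goto(p,yaw,s=None):
    """tool-frame shift mm + turn deg to reach world TCP p, tool x at yaw deg, pointing down"""
    s=s or manip.sense(); R=Ro.from_quat(s['tcp_rot'])
    y=np.radians(yaw); T=Ro.from_matrix(np.array([[np.cos(y),np.sin(y),0],[np.sin(y),-np.cos(y),0],[0,0,-1]]))
    print('shift',(R.inv().apply(np.array(p)-s['position'])*1000).round(1),'turn',np.degrees((R.inv()*T).as_rotvec()).round(1))
E
python3 -c "
from h import *
print('spray,jar,sock',world('s0',[(458,185),(399,168),(278,206),(335,183)],[0,0,0,.02]).round(3))
print('block',world('s0',[(181,295),(198,275),(214,284),(195,306)],[.022]*4).round(3))
goto((.27,.40,.30),153);goto((.455,-.293,.30),106.8);goto((.47,0.1,.30),125)"
```

```text
spray,jar,sock [[ 0.401  0.393  0.   ]
 [ 0.316  0.269  0.   ]
 [ 0.382 -0.046  0.   ]
 [ 0.354  0.098  0.02 ]]
block [[ 0.601 -0.271  0.022]
 [ 0.558 -0.236  0.022]
 [ 0.587 -0.204  0.022]
 [ 0.632 -0.244  0.022]]
shift [ -61.1 -121.2 -109.4] turn [-0.1 -0.   0.3]
shift [-538.2 -656.8 -108.5] turn [-0.1  0.  46.5]
shift [-374.7 -299.  -109.1] turn [-0.1  0.  28.3]
```

Request:
{"name": "play_rows", "arguments": {
  "plan": [
    [[0,0,-40,0,0,0,-1],[0,0,-80,0,0,0,-1],[-15,-20,-108,0,0,5,-1],[-40,-48,-108,0,0,12,-1],[-66,-80,-108,0,0,19,-1]]
  ]
}}

```text
clock: 0.52
position: [0.2932, 0.4348, 0.3009]
tcp_rot: [0.39, 0.921, 0.001, 0.0]
ft_force: [0.2, -0.7, 0.2]
finger_gap: 0.0875
finger_force: 0.0
```

```bash
python3 -c "
from h import *
print(manip.sense()['position']);goto((.455,-.293,.30),106.8)"
```

```text
[0.2931856  0.43480174 0.30090618]
shift [-6.357e+02 -3.896e+02 -5.000e-01] turn [ 0.2 -0.1 27.2]
```

Request:
{"name": "play_rows", "arguments": {
  "plan": [
    [[-34,-20,0,0,0,0,-1],[-68,-41,0,0,0,0,-1],[-102,-62,0,0,0,0,-1],[-136,-83,0,0,0,0,-1],[-170,-104,0,0,0,0,-1]]
  ]
}}

```text
clock: 0.93
position: [0.3368, 0.2385, 0.299]
tcp_rot: [0.388, 0.921, -0.0, -0.0]
ft_force: [1.5, 0.0, 0.5]
finger_gap: 0.0877
finger_force: 0.0
```

Request:
{"name": "play_rows", "arguments": {
  "plan": [
    [[-34,-20,0,0,0,0,-1],[-68,-41,0,0,0,0,-1],[-102,-62,0,0,0,0,-1],[-136,-83,0,0,0,0,-1],[-170,-104,0,0,0,0,-1]]
  ]
}}

```text
clock: 1.35
position: [0.381, 0.0441, 0.2993]
tcp_rot: [0.389, 0.921, 0.0, 0.0]
ft_force: [1.4, 0.2, 1.0]
finger_gap: 0.0881
finger_force: 0.0
```

Request:
{"name": "play_rows", "arguments": {
  "plan": [
    [[-34,-20,0,0,0,5,-1],[-68,-41,0,0,0,11,-1],[-102,-62,0,0,0,17,-1],[-136,-83,0,0,0,23,-1],[-170,-104,0,0,0,27,-1]]
  ]
}}

```text
clock: 1.77
position: [0.4252, -0.1505, 0.2992]
tcp_rot: [0.595, 0.803, 0.0, -0.0]
ft_force: [0.8, 0.1, 0.1]
finger_gap: 0.0877
finger_force: 0.0
```

```bash
python3 -c "
from h import *
print(manip.sense()['position']);goto((.455,-.293,.15),106.8)"
```

```text
[ 0.42518454 -0.15046133  0.29916931]
shift [-145.1  -13.   149.1] turn [-0.  -0.   0.1]
```

Request:
{"name": "play_rows", "arguments": {
  "plan": [
    [[-35,-3,20,0,0,0,-0.4],[-70,-6,40,0,0,0,-0.4],[-105,-9,60,0,0,0,-0.4],[-140,-10,80,0,0,0,-0.4],[-140,-10,115,0,0,0,-0.4]]
  ]
}}

```text
clock: 2.18
position: [0.458, -0.2905, 0.1835]
tcp_rot: [0.595, 0.804, -0.001, 0.001]
ft_force: [0.3, -0.9, 0.0]
finger_gap: 0.062
finger_force: 0.0
```

Request:
{"name": "play_rows", "arguments": {
  "plan": [
    [[0,0,10,0,0,0,-0.4],[0,0,20,0,0,0,-0.4],[0,0,20,0,0,0,-0.4],[0,0,20,0,0,0,-0.4],[0,0,20,0,0,0,-0.4]]
  ]
}}

```text
clock: 2.6
position: [0.4582, -0.2847, 0.1673]
tcp_rot: [0.593, 0.806, 0.0, 0.002]
ft_force: [-0.2, 0.5, 0.1]
finger_gap: 0.0617
finger_force: 0.0
```

```bash
python3 -c "
from h import *
snap('wrist','w1');s=manip.sense();print(s['position'],s['finger_gap']);goto((.455,-.293,.15),106.8)"
```

```text
[ 0.45826709 -0.2848394   0.16729573] 0.06142351345712587
shift [-6.8 -5.6 17.3] turn [0.2 0.2 0.5]
```

View pics/w1.png

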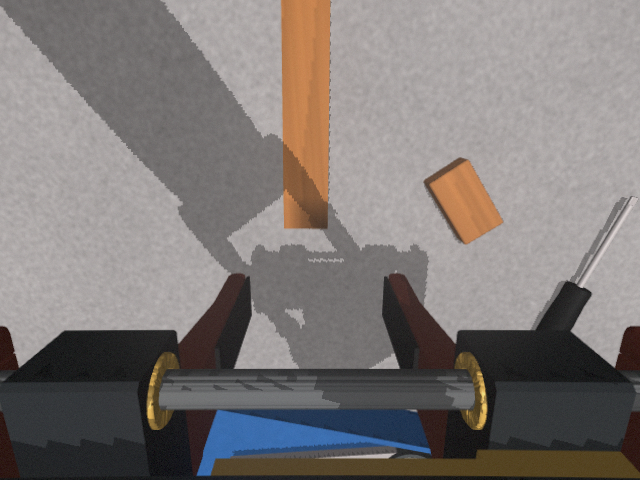

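The wedge points straight up the picture. Its back-face corners are at about (285,228) and (328,228), and its sides leave the frame at (282,0) and (330,0). The block is clear to the right.

```bash
python3 -c "
from h import *
w=world('w1',[(285,228),(328,228)],.022)
print(w)
# edges at top: z = slope, iterate
bm=w.mean(0)[:2]
q=world('w1',[(282,1),(330,1)],.012)
for z in (.012,):
  q=world('w1',[(282,1),(330,1)],z); d=q.mean(0)[:2]-bm; L=np.hypot(*d); print(q,L, 'z exp',.022-(L-.03)*.1,'yaw',np.degrees(np.arctan2(d[1],d[0])))
u=d/L; g=bm+u*.017; print('grip',g); goto((*g,.05),np.degrees(np.arctan2(d[1],d[0])))"
```

```text
[[ 0.43617093 -0.31202986  0.022     ]
 [ 0.47400265 -0.30022006  0.022     ]]
[[ 0.3820531  -0.13404283  0.012     ]
 [ 0.41865898 -0.12255719  0.012     ]] 0.18605689706706638 z exp 0.00639431029329336 yaw 107.10725501716274
grip [ 0.45008605 -0.28987711]
shift [ -2.   -9.6 117.3] turn [0.2 0.2 0.2]
```

Request:
{"name": "play_rows", "arguments": {
  "plan": [
    [[-1,-5,40,0,0,0,-0.4],[-2,-10,80,0,0,0,-0.4],[-2,-10,115,0,0,0,-0.4],[-2,-10,140,0,0,0,-0.4],[-2,-10,150,0,0,0,-0.4]]
  ]
}}

```text
clock: 3.07
position: [0.4471, -0.2886, 0.0115]
tcp_rot: [0.593, 0.805, 0.0, -0.002]
ft_force: [1.0, -0.6, -0.7]
finger_gap: 0.0617
finger_force: 0.0
```

Request:
{"name": "play_rows", "arguments": {
  "plan": [
    [[0,0,0,0,0,0,-0.4],[0,0,0,0,0,0,-0.4],[0,0,0,0,0,0,-0.4],[0,0,0,0,0,0,-0.4],[0,0,0,0,0,0,-0.4]]
  ]
}}

```text
clock: 3.48
position: [0.4495, -0.2906, 0.0167]
tcp_rot: [0.593, 0.805, -0.0, 0.002]
ft_force: [0.5, -0.5, 0.2]
finger_gap: 0.0616
finger_force: 0.0
```

```bash
python3 -c "
from h import *
s=manip.sense();print(s['position'],s['ft_force']);goto((.450,-.290,.004),107)"
```

```text
[ 0.44953453 -0.29062862  0.0166633 ] [ 0.4637284  -0.45962566  0.21024485]
shift [ 0.5  0.6 12.7] turn [0.1 0.2 0.3]
```

Request:
{"name": "play_rows", "arguments": {
  "plan": [
    [[0,0,6,0,0,0,-0.4],[0,0,12,0,0,0,-0.4],[0,0,12,0,0,0,-0.4],[0,0,12,0,0,0,1],[0,0,12,0,0,0,1]]
  ]
}}

```text
clock: 3.9
position: [0.4482, -0.2898, 0.0021]
tcp_rot: [0.593, 0.805, 0.0, -0.0]
ft_force: [0.4, -0.2, 0.1]
finger_gap: 0.0514
finger_force: 0.0
```

Request:
{"name": "play_rows", "arguments": {
  "plan": [
    [[0,0,0,0,0,0,1],[0,0,0,0,0,0,1],[0,0,0,0,0,0,1],[0,0,0,0,0,0,1],[0,0,0,0,0,0,1]]
  ]
}}

```text
clock: 4.32
position: [0.4485, -0.2899, 0.0026]
tcp_rot: [0.593, 0.805, 0.0, 0.0]
ft_force: [0.2, 0.8, 0.5]
finger_gap: 0.0181
finger_force: 0.0
```

```bash
python3 -c "
from h import *
s=manip.sense();print(s['position'],s['ft_force'],s['finger_gap'],s['finger_force']);u=np.array([np.cos(np.radians(80.3)),np.sin(np.radians(80.3))])
g=np.array([.5628,.0905])-u*.223
print(g);goto((*g,.07),80.3)"
```

```text
[ 0.44848097 -0.28991043  0.00256143] [0.2494074  0.83281305 0.46626659] 0.018140946882436722 0.0
[ 0.52522687 -0.12931187]
shift [130.6 120.9 -67.4] turn [ 0.  0. 27.]
```

```bash
python3 -c "
from h import *
snap('wrist','w2');c=snap('side','d2');snap('scene','s2')
a=cv2.imread('pics/w2.png');b=cv2.imread('pics/d2.png');
s=cv2.imread('pics/s2.png')
o=np.hstack([cv2.resize(a,(400,300)),cv2.resize(s[180:300,130:290],(400,300))])
o2=np.hstack([cv2.resize(b[250:430,230:470],(400,300)),cv2.resize(b,(400,300))])
cv2.imwrite('pics/c2.png',np.vstack([o,o2]));s=manip.sense();print(s['finger_gap'],s['finger_force'])"
```

```text
0.006383852128155433 0.0
```

View pics/c2.png

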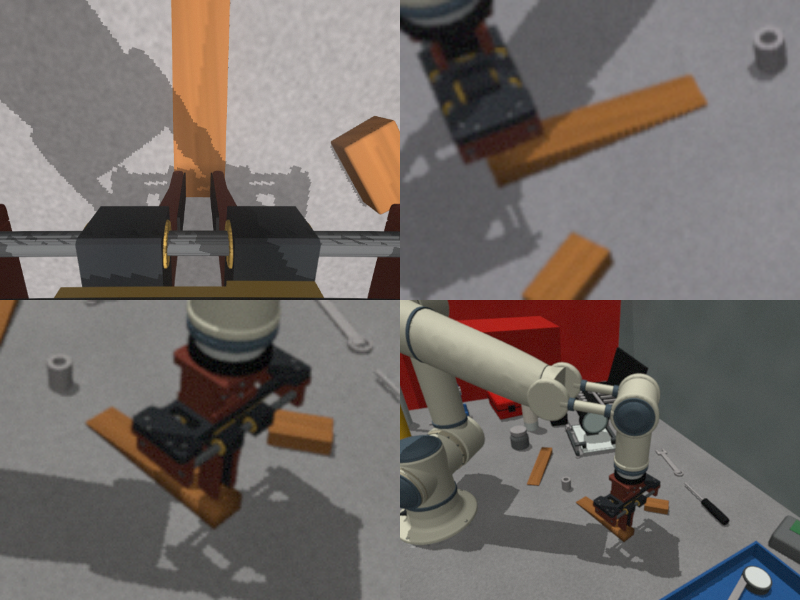

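```bash
python3 -c "
from h import *
b=cv2.imread('pics/d2.png');w=cv2.imread('pics/w2.png')
cv2.imwrite('pics/c3.png',np.hstack([cv2.resize(b[330:400,290:390],(400,280),interpolation=3),cv2.resize(w[200:410,170:470],(400,280),interpolation=3)]))
s=manip.sense();p=s['position'];print(p,pix('d2',[p]),pix('s2',[p]),pix('w2',[p,p+[0,0,.019]]), s['joint_positions'].round(3))"
```

```text
[ 0.44843928 -0.28989638  0.00247788] [[357.67546979 374.1727272 ]] [[173.44398857 243.42567828]] [[317.27637255 268.29216236]
 [317.32576378 282.76225713]] [-0.638 -0.04   1.7    0.     1.481 -0.939]
```

View pics/c3.png

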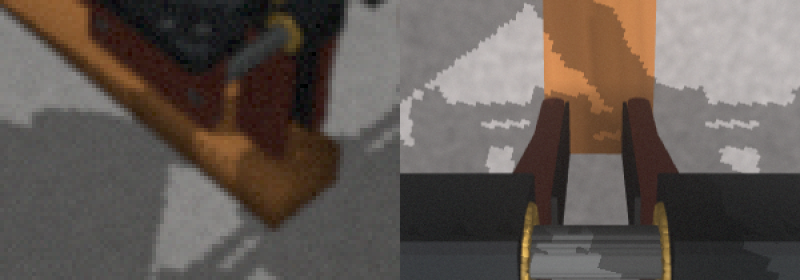

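The fingers have closed to 6 mm where the 40 mm wedge appears to be, with no force. Either the tips are riding above it or this object isn't solid. I'll lower gently to feel for the bench.

Request:
{"name": "play_rows", "arguments": {
  "plan": [
    [[0,0,1,0,0,0,1],[0,0,2,0,0,0,1],[0,0,3,0,0,0,1],[0,0,4,0,0,0,1],[0,0,4,0,0,0,1]]
  ]
}}

```text
clock: 4.88
position: [0.4482, -0.2898, -0.0019]
tcp_rot: [0.593, 0.805, -0.0, -0.0]
ft_force: [0.9, -0.4, -0.4]
finger_gap: 0.0002
finger_force: 0.0
```

```bash
python3 -c "
from h import *
s=manip.sense();print(s['position'],s['ft_force'],s['finger_gap'],s['finger_force'])
c=snap('side','d3')
b=cv2.imread('pics/d3.png');a=cv2.imread('pics/d2.png')
print(np.abs(a.astype(int)-b)[330:400,290:390].mean())
"
```

```text
[ 0.44823831 -0.28975981 -0.00194585] [ 0.90400996 -0.43081038 -0.39713171] 0.0002258340347433848 0.0
6.7507142857142854
```

Request:
{"name": "play_rows", "arguments": {
  "plan": [
    [[0,0,2,0,0,0,1],[0,0,4,0,0,0,1],[0,0,6,0,0,0,1],[0,0,7,0,0,0,1],[0,0,8,0,0,0,1]]
  ]
}}

```text
clock: 5.35
position: [0.4483, -0.2898, -0.0089]
tcp_rot: [0.593, 0.805, -0.0, -0.0]
ft_force: [-3.9, 2.6, 10.2]
finger_gap: 0.0006
finger_force: 5.1
```

```bash
python3 -c "
from h import *
snap('side','d4');snap('scene','s4');snap('wrist','w4')
b=cv2.imread('pics/d4.png');s=cv2.imread('pics/s4.png');w=cv2.imread('pics/w4.png')
f=lambda i:cv2.resize(i,(400,300),interpolation=3)
cv2.imwrite('pics/c4.png',np.vstack([np.hstack([f(b[325:400,290:390]),f(s[190:265,140:240])]),np.hstack([f(w[200:350,220:420]),f(b[150:450,150:550])])]))
s=manip.sense();p=s['position'];print(p,s['ft_force'],pix('d4',[p]),pix('s4',[p]),pix('w4',[p]))"
```

```text
[ 0.44832123 -0.2898132  -0.00885647] [-2.61120399  2.44833874  5.47419914] [[357.15675556 378.7765934 ]] [[174.71279982 246.39687935]] [[317.30138192 268.38043379]]
```

View pics/c4.png

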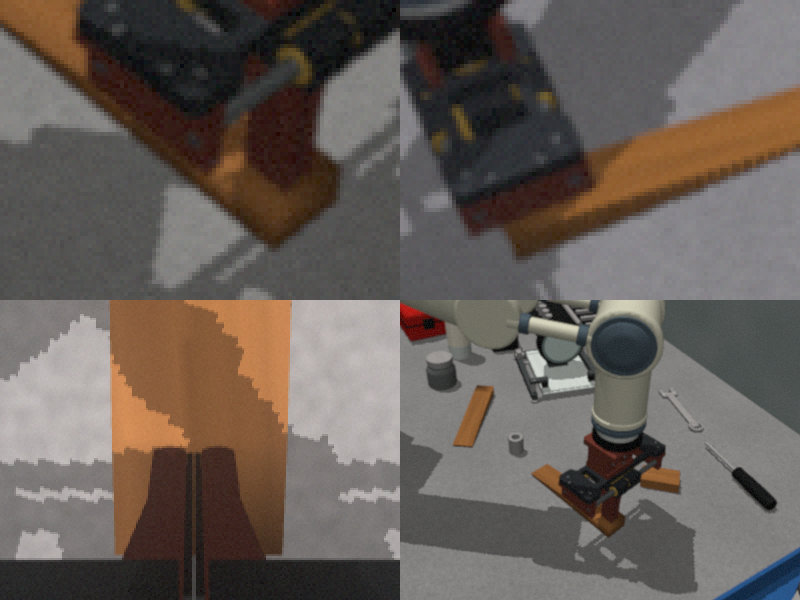

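```bash
python3 -c "
from h import *
for z in(.022,.012,.002,-.01):
  w=world('w4',[(277.7,327),(361.5,327)],z);print(z,np.hypot(*(w[0]-w[1])[:2]),w.mean(0))
for f in('w1','w4'):
  K,D,r,t=cal(f);print(f,'cam',-cv2.Rodrigues(r)[0].T@t)
print(pix('d4',[[.448,-.290,z] for z in(.022,.0,-.01)]))
s=manip.sense();print(s['joint_positions'],s['tcp_rot'])"
```

```text
0.022 0.040177848361444043 [ 0.45459592 -0.30634893  0.022     ]
0.012 0.04264536816033754 [ 0.45643287 -0.31197144  0.012     ]
0.002 0.045112887959231095 [ 0.45826982 -0.31759394  0.002     ]
-0.01 0.04807391171790332 [ 0.46047417 -0.32434095 -0.01      ]
w1 cam [ 0.43378884 -0.20923945  0.36067552]
w4 cam [ 0.42468539 -0.21479944  0.18482685]
[[358.24024944 366.18856229]
 [357.38469691 375.31623809]
 [357.00399722 379.37979283]]
[-6.37571699e-01 -3.10786319e-02  1.71243888e+00 -4.26518560e-05
  1.46040108e+00 -9.38758736e-01] [ 5.93018333e-01  8.05188952e-01 -2.09624661e-05 -8.43949844e-05]
```

The shut fingertips rest on the wedge top (true z 22 mm) while the reported z is -9 mm. The real tips therefore sit about 31 mm above the reported TCP, and x and y agree. I'll lift, open, and go down about 31 mm further than the readings suggest.

Request:
{"name": "play_rows", "arguments": {
  "plan": [
    [[0,0,-15,0,0,0,-0.4],[0,0,-15,0,0,0,-0.4],[0,0,-15,0,0,0,-0.4],[0,0,-15,0,0,0,-0.4],[0,0,-15,0,0,0,-0.4]]
  ]
}}

```text
clock: 5.92
position: [0.4481, -0.2896, 0.0046]
tcp_rot: [0.593, 0.805, -0.0, -0.001]
ft_force: [-0.6, -0.3, -0.8]
finger_gap: 0.03
finger_force: 0.0
```

Request:
{"name": "play_rows", "arguments": {
  "plan": [
    [[0,0,0,0,0,0,-0.4],[0,0,0,0,0,0,-0.4],[0,0,0,0,0,0,-0.4],[0,0,0,0,0,0,-0.4],[0,0,0,0,0,0,-0.4]]
  ]
}}

```text
clock: 6.33
position: [0.4484, -0.2899, 0.0053]
tcp_rot: [0.593, 0.805, -0.0, -0.0]
ft_force: [-0.4, 0.6, -1.2]
finger_gap: 0.0607
finger_force: 0.0
```

Target reading is about -0.024, so down 29 mm, then close.

Request:
{"name": "play_rows", "arguments": {
  "plan": [
    [[0,0,8,0,0,0,-0.4],[0,0,16,0,0,0,-0.4],[0,0,23,0,0,0,-0.4],[0,0,29,0,0,0,-0.4],[0,0,29,0,0,0,-0.4]]
  ]
}}

```text
clock: 6.75
position: [0.4473, -0.289, -0.026]
tcp_rot: [0.593, 0.805, 0.0, -0.002]
ft_force: [-0.4, 0.6, 0.3]
finger_gap: 0.061
finger_force: 0.0
```

Request:
{"name": "play_rows", "arguments": {
  "plan": [
    [[0,0,0,0,0,0,1],[0,0,0,0,0,0,1],[0,0,0,0,0,0,1],[0,0,0,0,0,0,1],[0,0,0,0,0,0,1]]
  ]
}}

```text
clock: 7.17
position: [0.4487, -0.2901, -0.023]
tcp_rot: [0.593, 0.805, 0.0, 0.001]
ft_force: [0.0, -0.0, 0.6]
finger_gap: 0.0395
finger_force: 30.0
```

Request:
{"name": "play_rows", "arguments": {
  "plan": [
    [[0,0,0,0,0,0,1],[0,0,0,0,0,0,1],[0,0,0,0,0,0,1],[0,0,0,0,0,0,1],[0,0,0,0,0,0,1]]
  ]
}}

```text
clock: 7.58
position: [0.4488, -0.2901, -0.023]
tcp_rot: [0.593, 0.805, 0.0, 0.001]
ft_force: [-0.2, 0.5, 4.2]
finger_gap: 0.0397
finger_force: 30.0
```

Request:
{"name": "play_rows", "arguments": {
  "plan": [
    [[0,0,-15,0,0,0,1],[0,0,-30,0,0,0,1],[0,0,-45,0,0,0,1],[0,0,-60,0,0,0,1],[0,0,-60,0,0,0,1]]
  ]
}}

```text
clock: 8.0
position: [0.4495, -0.2908, 0.0392]
tcp_rot: [0.593, 0.805, -0.0, 0.002]
ft_force: [0.5, -0.7, -0.6]
finger_gap: 0.0399
finger_force: 30.0
```

```bash
python3 -c "
from h import *
u=np.array([np.cos(np.radians(80.3)),np.sin(np.radians(80.3))])
g=np.array([.5628,.0905])-u*.223
s=manip.sense();print(s['finger_gap'],s['position']);print(g);goto((*g,.037),80.3)"
```

```text
0.03988574418454789 [ 0.44951468 -0.29075992  0.03916052]
[ 0.52522687 -0.12931187]
shift [131.7 120.2   2. ] turn [ 0.2  0.2 27. ]
```

Request:
{"name": "play_rows", "arguments": {
  "plan": [
    [[26,24,0,0,0,5,1],[52,48,0,0,0,11,1],[78,72,0,0,0,16,1],[104,96,0,0,0,22,1],[131,120,0,0,0,27,1]]
  ]
}}

```text
clock: 8.42
position: [0.5238, -0.1276, 0.0347]
tcp_rot: [0.766, 0.642, -0.001, -0.001]
ft_force: [0.7, -0.2, -1.1]
finger_gap: 0.0393
finger_force: 30.0
```

Request:
{"name": "play_rows", "arguments": {
  "plan": [
    [[0,0,0,0,0,0,1],[0,0,0,0,0,0,1],[0,0,0,0,0,0,1],[0,0,0,0,0,0,1],[0,0,0,0,0,0,1]]
  ]
}}

```text
clock: 8.83
position: [0.5235, -0.1304, 0.036]
tcp_rot: [0.765, 0.644, -0.0, -0.0]
ft_force: [0.9, -0.1, -0.2]
finger_gap: 0.0398
finger_force: 30.0
```

```bash
python3 -c "
from h import *
snap('wrist','w5');s=manip.sense();print(s['finger_gap'],s['position']);goto((.5252,-.1293,.037),80.3)
K,D,r,t=cal('w5');print(-cv2.Rodrigues(r)[0].T@t)"
```

```text
0.03982489844712351 [ 0.52364441 -0.13033493  0.03614236]
shift [ 1.3  1.4 -0.9] turn [-0.   0.  -0.1]
[ 0.53698052 -0.05289757  0.22962769]
```

View pics/w5.png

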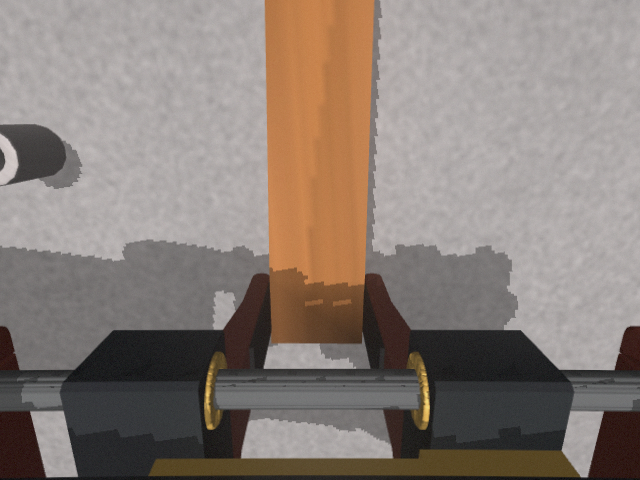

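Request:
{"name": "play_rows", "arguments": {
  "plan": [
    [[0,1,15,0,0,0,1],[0,1,30,0,0,0,1],[0,1,45,0,0,0,1],[0,1,55,0,0,0,1],[0,1,59,0,0,0,1]]
  ]
}}

```text
clock: 9.3
position: [0.5239, -0.1299, -0.0233]
tcp_rot: [0.765, 0.644, -0.001, -0.001]
ft_force: [-9.5, 3.1, 17.0]
finger_gap: 0.0395
finger_force: 30.0
```

Request:
{"name": "play_rows", "arguments": {
  "plan": [
    [[0,0,0,0,0,0,1],[0,0,0,0,0,0,1],[0,0,0,0,0,0,1],[0,0,0,0,0,0,1],[0,0,0,0,0,0,1]]
  ]
}}

```text
clock: 9.72
position: [0.5253, -0.1295, -0.0223]
tcp_rot: [0.765, 0.644, 0.0, 0.0]
ft_force: [0.7, -0.7, -1.2]
finger_gap: 0.0401
finger_force: 30.0
```

```bash
python3 -c "
from h import *
snap('scene','s6');snap('side','d6');s=manip.sense();print(s['ft_force'],s['position']);goto((.5252,-.1293,-.023),80.3)
a=cv2.imread('pics/s6.png');b=cv2.imread('pics/d6.png')
p=pix('s6',[(.5628,.0905,.01),(.55,.04,0)]);q=pix('d6',[(.5628,.0905,.01),(.55,.04,0)]);print(p,q)
f=lambda i:cv2.resize(i,(400,600),interpolation=3)
x,y=300,200;X,Y=255,190
cv2.imwrite('pics/c6.png',np.hstack([f(a[y:y+120,x:x+80]),f(b[Y:Y+120,X:X+80])]))"
```

```text
[ 0.14488689  0.02392234 -0.91842038] [ 0.52522719 -0.12937158 -0.02244967]
shift [ 0.1 -0.   0.6] turn [ 0. -0. -0.]
[[350.7090664  255.31691142]
 [326.8304309  256.95519655]] [[319.49001205 242.23490005]
 [324.07019774 258.20309731]]
```

View pics/c6.png

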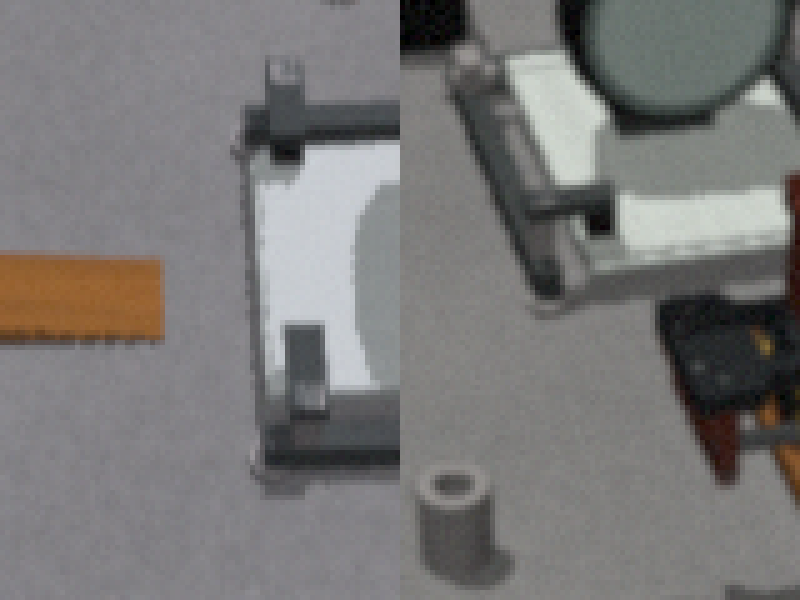

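```bash
python3 -c "
from h import *
B=lambda p:[(300+x/5-.4,200+y/5-.4) for x,y in p]
t=world('s6',B([(161,260),(163,336)]),.005);c=world('s6',B([(250,148),(264,405),(236,150),(256,475)]),[.019,.019,0,0]);print(t,c)
lip=(c[0]+c[1])[:2]/2; tip=t.mean(0)[:2];a=np.radians(80.3);u=np.array([np.cos(a),np.sin(a)]);n=np.array([-u[1],u[0]])
for l in (np.array([.5628,.0905]),lip,(c[2]+c[3])[:2]/2): print(l,(tip-l)@u,(tip-l)@n)"
```

```text
[[0.54145286 0.05280558 0.005     ]
 [0.5812224  0.04585811 0.005     ]] [[4.98453139e-01 1.01891446e-01 1.90000000e-02]
 [6.32653224e-01 7.84642401e-02 1.90000000e-02]
 [4.83689323e-01 9.90524470e-02 1.11022302e-16]
 [6.53788545e-01 7.09093774e-02 1.11022302e-16]]
[0.5628 0.0905] -0.04082598646294223 -0.005494932422647746
[0.56555318 0.09017784] -0.04097231726970368 -0.002726831860202705
[0.56873893 0.08498091] -0.03638644972698357 0.0012890027883633963
```

Request:
{"name": "play_rows", "arguments": {
  "plan": [
    [[10,0,0.5,0,0,0,1],[22,0,0.5,0,0,0,1],[34,0,0.5,0,0,0,1],[46,0,0.5,0,0,0,1],[58,0,0.5,0,0,0,1]]
  ]
}}

```text
clock: 10.23
position: [0.5352, -0.0704, -0.023]
tcp_rot: [0.764, 0.645, 0.0, -0.0]
ft_force: [-0.1, -0.1, -0.7]
finger_gap: 0.0395
finger_force: 30.0
```

Request:
{"name": "play_rows", "arguments": {
  "plan": [
    [[5,0,0,0,0,0,1],[10,0,0,0,0,0,1],[15,0,0,0,0,0,1],[20,0,0,0,0,0,1],[25,0,0,0,0,0,1]]
  ]
}}

```text
clock: 10.65
position: [0.5393, -0.0473, -0.0231]
tcp_rot: [0.765, 0.644, -0.0, 0.0]
ft_force: [-0.3, -0.1, -1.3]
finger_gap: 0.0394
finger_force: 30.0
```

Request:
{"name": "play_rows", "arguments": {
  "plan": [
    [[5,0,0,0,0,0,1],[10,0,0,0,0,0,1],[15,0,0,0,0,0,1],[20,0,0,0,0,0,1],[25,0,0,0,0,0,1]]
  ]
}}

```text
clock: 11.07
position: [0.5435, -0.0225, -0.0231]
tcp_rot: [0.765, 0.644, 0.0, 0.0]
ft_force: [0.5, 0.1, -1.6]
finger_gap: 0.0397
finger_force: 30.0
```

Request:
{"name": "play_rows", "arguments": {
  "plan": [
    [[3,0,0,0,0,0,1],[6,0,0,0,0,0,1],[9,0,0,0,0,0,1],[12,0,0,0,0,0,1],[15,0,0,0,0,0,1]]
  ]
}}

```text
clock: 11.48
position: [0.5458, -0.0093, -0.0231]
tcp_rot: [0.765, 0.644, -0.001, 0.001]
ft_force: [-0.6, -5.3, -0.9]
finger_gap: 0.0399
finger_force: 30.0
```

Request:
{"name": "play_rows", "arguments": {
  "plan": [
    [[3,0,0,0,0,0,1],[6,0,0,0,0,0,1],[9,0,0,0,0,0,1],[12,0,0,0,0,0,1],[15,0,0,0,0,0,1]]
  ]
}}

```text
clock: 11.9
position: [0.5483, 0.0053, -0.0231]
tcp_rot: [0.765, 0.644, -0.001, 0.001]
ft_force: [-0.6, -5.2, -0.9]
finger_gap: 0.0399
finger_force: 30.0
```

Request:
{"name": "play_rows", "arguments": {
  "plan": [
    [[3,0,0,0,0,0,1],[6,0,0,0,0,0,1],[9,0,0,0,0,0,1],[12,0,0,0,0,0,1],[15,0,0,0,0,0,1]]
  ]
}}

```text
clock: 12.32
position: [0.5508, 0.02, -0.0232]
tcp_rot: [0.765, 0.644, -0.001, 0.001]
ft_force: [-1.0, -5.6, -0.6]
finger_gap: 0.0398
finger_force: 30.0
```

Request:
{"name": "play_rows", "arguments": {
  "plan": [
    [[2,0,0,0,0,0,1],[4,0,0,0,0,0,1],[6,0,0,0,0,0,1],[8,0,0,0,0,0,1],[10,0,0,0,0,0,1]]
  ]
}}

```text
clock: 12.73
position: [0.5525, 0.0298, -0.0232]
tcp_rot: [0.765, 0.644, -0.001, 0.001]
ft_force: [-0.1, -6.4, 0.2]
finger_gap: 0.0399
finger_force: 30.0
```

Request:
{"name": "play_rows", "arguments": {
  "plan": [
    [[1,0,0,0,0,0,1],[2,0,0,0,0,0,1],[3,0,0,0,0,0,1],[4,0,0,0,0,0,1],[5,0,0,0,0,0,1]]
  ]
}}

```text
clock: 13.15
position: [0.5533, 0.0347, -0.0232]
tcp_rot: [0.765, 0.644, -0.001, 0.001]
ft_force: [-1.5, -5.7, -0.9]
finger_gap: 0.0401
finger_force: 30.0
```

Request:
{"name": "play_rows", "arguments": {
  "plan": [
    [[1,0,0,0,0,0,1],[2,0,0,0,0,0,1],[3,0,0,0,0,0,1],[4,0,0,0,0,0,1],[4,0,0,0,0,0,1]]
  ]
}}

```text
clock: 13.57
position: [0.554, 0.0389, -0.0232]
tcp_rot: [0.765, 0.644, -0.001, 0.001]
ft_force: [-1.2, -4.7, -0.6]
finger_gap: 0.0395
finger_force: 30.0
```

Request:
{"name": "play_rows", "arguments": {
  "plan": [
    [[1,0,0,0,0,0,1],[2,0,0,0,0,0,1],[3,0,0,0,0,0,1],[4,0,0,0,0,0,1],[4,0,0,0,0,0,1]]
  ]
}}

```text
clock: 13.98
position: [0.5547, 0.0428, -0.0232]
tcp_rot: [0.765, 0.644, -0.001, 0.001]
ft_force: [-2.2, -5.5, -0.4]
finger_gap: 0.0398
finger_force: 30.0
```

Request:
{"name": "play_rows", "arguments": {
  "plan": [
    [[1,0,0,0,0,0,1],[2,0,0,0,0,0,1],[3,0,0,0,0,0,1],[3,0,0,0,0,0,1],[3,0,0,0,0,0,1]]
  ]
}}

```text
clock: 14.4
position: [0.5552, 0.0458, -0.0231]
tcp_rot: [0.765, 0.644, -0.001, 0.001]
ft_force: [-1.0, -5.6, 0.3]
finger_gap: 0.04
finger_force: 30.0
```

Request:
{"name": "play_rows", "arguments": {
  "plan": [
    [[1,0,0,0,0,0,1],[2,0,0,0,0,0,1],[3,0,0,0,0,0,1],[3,0,0,0,0,0,1],[3,0,0,0,0,0,1]]
  ]
}}

```text
clock: 14.82
position: [0.5557, 0.0488, -0.0232]
tcp_rot: [0.765, 0.644, -0.001, 0.001]
ft_force: [-1.8, -5.1, -1.3]
finger_gap: 0.0397
finger_force: 30.0
```

Request:
{"name": "play_rows", "arguments": {
  "plan": [
    [[1,0,0,0,0,0,1],[2,0,0,0,0,0,1],[2,0,0,0,0,0,1],[2,0,0,0,0,0,1],[2,0,0,0,0,0,1]]
  ]
}}

```text
clock: 15.23
position: [0.5561, 0.0508, -0.0232]
tcp_rot: [0.765, 0.644, -0.001, 0.001]
ft_force: [-0.4, -5.1, -0.1]
finger_gap: 0.0396
finger_force: 30.0
```

Request:
{"name": "play_rows", "arguments": {
  "plan": [
    [[1,0,0,0,0,0,1],[2,0,0,0,0,0,1],[2,0,0,0,0,0,1],[2,0,0,0,0,0,1],[2,0,0,0,0,0,1]]
  ]
}}

```text
clock: 15.65
position: [0.5564, 0.0529, -0.0232]
tcp_rot: [0.765, 0.644, -0.001, 0.0]
ft_force: [-0.5, -4.9, -0.7]
finger_gap: 0.0396
finger_force: 30.0
```

Request:
{"name": "play_rows", "arguments": {
  "plan": [
    [[1,0,0,0,0,0,1],[2,0,0,0,0,0,1],[2,0,0,0,0,0,1],[2,0,0,0,0,0,1],[2,0,0,0,0,0,1]]
  ]
}}

```text
clock: 16.07
position: [0.5568, 0.0549, -0.0231]
tcp_rot: [0.765, 0.644, -0.001, 0.0]
ft_force: [-0.1, -5.3, -0.4]
finger_gap: 0.0396
finger_force: 30.0
```

```bash
python3 -c "
from h import *
snap('wrist','w7')
for f in('w5','w7'):
  i=cv2.imread(f'pics/{f}.png').astype(int);m=(i[:,:,2]-i[:,:,0])>40
  print(f,np.where(m[:365,317])[0][[0,-1]], [np.where(m[r,200:440])[0][[0,-1]]+200 for r in (320,335) if m[r,200:440].any()], m[::20,317].astype(int))"
```

```text
w5 [  0 342] [array([271, 361]), array([271, 361])] [1 1 1 1 1 1 1 1 1 1 1 1 1 1 1 1 1 1 0 0 0 0 0 1]
w7 [229 342] [array([271, 361]), array([271, 340])] [0 0 0 0 0 0 0 0 0 0 0 0 1 1 1 1 1 1 0 0 0 0 0 0]
```

```bash
python3 -c "
from h import *
p=world('w7',[(317,342),(317,229),(317,229)],[.022,.019,.027]);a=np.radians(80.3);u=np.array([np.cos(a),np.sin(a)])
print([(q-p[0])[:2]@u for q in p])
i=cv2.imread('pics/w7.png');print([i[r,317].tolist() for r in range(215,240,3)])"
```

```text
[np.float64(0.0), np.float64(0.05129325946972657), np.float64(0.05363849065088826)]
[[225, 226, 227], [226, 228, 228], [223, 226, 226], [223, 226, 225], [179, 182, 183], [79, 118, 168], [79, 118, 170], [74, 113, 164], [78, 118, 170]]
```

Request:
{"name": "play_rows", "arguments": {
  "plan": [
    [[1,0,0,0,0,0,1],[1.5,0,0,0,0,0,1],[1.5,0,0,0,0,0,1],[1.5,0,0,0,0,0,1],[1.5,0,0,0,0,0,1]]
  ]
}}

```text
clock: 16.53
position: [0.557, 0.0563, -0.0232]
tcp_rot: [0.765, 0.644, -0.001, 0.001]
ft_force: [-0.7, -4.8, 0.1]
finger_gap: 0.0396
finger_force: 30.0
```

Request:
{"name": "play_rows", "arguments": {
  "plan": [
    [[1,0,0,0,0,0,1],[1.5,0,0,0,0,0,1],[1.5,0,0,0,0,0,1],[1.5,0,0,0,0,0,1],[1.5,0,0,0,0,0,1]]
  ]
}}

```text
clock: 16.95
position: [0.5571, 0.0567, -0.0232]
tcp_rot: [0.765, 0.644, -0.002, 0.001]
ft_force: [-1.4, -8.7, 0.2]
finger_gap: 0.0399
finger_force: 30.0
```

Request:
{"name": "play_rows", "arguments": {
  "plan": [
    [[0.5,0,0,0,0,0,1],[1,0,0,0,0,0,1],[1,0,0,0,0,0,1],[1,0,0,0,0,0,1],[1,0,0,0,0,0,1]]
  ]
}}

```text
clock: 17.37
position: [0.5571, 0.0569, -0.0232]
tcp_rot: [0.765, 0.644, -0.002, 0.001]
ft_force: [-2.4, -11.2, 0.4]
finger_gap: 0.0397
finger_force: 30.0
```

Request:
{"name": "play_rows", "arguments": {
  "plan": [
    [[0.5,0,0,0,0,0,1],[1,0,0,0,0,0,1],[1.5,0,0,0,0,0,1],[1.5,0,0,0,0,0,1],[1.5,0,0,0,0,0,1]]
  ]
}}

```text
clock: 17.78
position: [0.5572, 0.0573, -0.0232]
tcp_rot: [0.765, 0.644, -0.003, 0.002]
ft_force: [-3.3, -13.8, 0.5]
finger_gap: 0.04
finger_force: 30.0
```

Request:
{"name": "play_rows", "arguments": {
  "plan": [
    [[0.5,0,0,0,0,0,1],[1,0,0,0,0,0,1],[1.5,0,0,0,0,0,1],[1.5,0,0,0,0,0,1],[1.5,0,0,0,0,0,1]]
  ]
}}

```text
clock: 18.2
position: [0.5574, 0.0576, -0.0232]
tcp_rot: [0.765, 0.643, -0.004, 0.003]
ft_force: [-4.6, -17.9, 2.8]
finger_gap: 0.0397
finger_force: 30.0
```

Request:
{"name": "play_rows", "arguments": {
  "plan": [
    [[0.3,0,0,0,0,0,1],[0.6,0,0,0,0,0,1],[0.6,0,0,0,0,0,1],[0.6,0,0,0,0,0,1],[0.6,0,0,0,0,0,1]]
  ]
}}

```text
clock: 18.62
position: [0.5573, 0.0577, -0.0232]
tcp_rot: [0.766, 0.643, -0.004, 0.003]
ft_force: [-4.7, -19.8, 2.1]
finger_gap: 0.0399
finger_force: 30.0
```

Request:
{"name": "play_rows", "arguments": {
  "plan": [
    [[0,0,0,0,0,0,-0.4],[0,0,0,0,0,0,-0.4],[-3,0,0,0,0,0,-0.4],[-6,0,0,0,0,0,-0.4],[-6,0,0,0,0,0,-0.4]]
  ]
}}

```text
clock: 19.03
position: [0.5573, 0.0575, -0.023]
tcp_rot: [0.765, 0.645, 0.0, -0.0]
ft_force: [0.9, 0.5, 0.9]
finger_gap: 0.0613
finger_force: 0.0
```

Request:
{"name": "play_rows", "arguments": {
  "plan": [
    [[-3,0,0,0,0,0,-0.4],[-3,0,0,0,0,0,-0.4],[-3,0,0,0,0,0,-0.4],[-3,0,0,0,0,0,-0.4],[-3,0,0,0,0,0,-0.4]]
  ]
}}

```text
clock: 19.45
position: [0.5567, 0.0546, -0.0231]
tcp_rot: [0.765, 0.645, 0.0, -0.0]
ft_force: [-0.4, 0.2, -0.2]
finger_gap: 0.0615
finger_force: 0.0
```

```bash
python3 -c "
from h import *
snap('wrist','w8');s=manip.sense();print(s['position'],Ro.from_quat(s['tcp_rot']).as_matrix().round(3).tolist())
i=cv2.imread('pics/w8.png').astype(int);m=(i[:,:,2]-i[:,:,0])>40
r=np.where(m[:365,317])[0][[0,-1]];print(r,[np.where(m[k,200:440])[0][[0,-1]]+200 for k in (250,300)])
p=world('w8',[(317,r[1]),(317,r[0])],[.022,.028]);print(p,np.hypot(*(p[1]-p[0])[:2]))"
```

```text
[ 0.55673997  0.05464512 -0.02304975] [[0.169, 0.986, 0.0], [0.986, -0.169, 0.0], [0.0, 0.0, -1.0]]
[228 336] [array([269, 365]), array([271, 363])]
[[0.55457863 0.04095201 0.022     ]
 [0.56319644 0.09152255 0.028     ]] 0.051299571661616535
```

Request:
{"name": "play_rows", "arguments": {
  "plan": [
    [[-8,0,0,0,0,0,-0.4],[-20,0,0,0,0,0,-0.4],[-35,0,0,0,0,0,-0.4],[-45,0,-5,0,0,0,-0.4],[-50,0,-20,0,0,0,-0.4]]
  ]
}}

```text
clock: 19.92
position: [0.5461, 0.0033, -0.0052]
tcp_rot: [0.765, 0.644, -0.002, -0.001]
ft_force: [0.1, -0.4, 0.0]
finger_gap: 0.0613
finger_force: 0.0
```

Request:
{"name": "play_rows", "arguments": {
  "plan": [
    [[0,0,-20,0,0,0,-0.4],[0,0,-45,0,0,0,-0.4],[0,0,-70,0,0,0,-0.4],[0,0,-80,0,0,0,-0.4],[0,0,-80,0,0,0,-0.4]]
  ]
}}

```text
clock: 20.33
position: [0.5501, 0.0045, 0.0807]
tcp_rot: [0.765, 0.644, 0.002, 0.002]
ft_force: [0.3, -0.2, -0.4]
finger_gap: 0.0613
finger_force: 0.0
```

```bash
python3 -c "
from h import *
snap('scene','s9')
a=np.abs(cv2.imread('pics/s9.png').astype(int)-cv2.imread('pics/s0.png')).max(2)
for n,(x,y) in dict(block=(197,290),socket=(278,200),wrench=(300,358),screw=(170,360),spray=(463,150),jar=(400,155),batt=(487,210)).items(): print(n,(a[y-15:y+15,x-20:x+20]>60).mean().round(3))
i=cv2.imread('pics/s9.png').astype(int);m=(i[:,:,2]-i[:,:,0])>45;ys,xs=np.where(m[230:285,250:360]);print(xs.min()+250,xs.max()+250,ys.min()+230,ys.max()+230)
print(manip.sense()['ft_force'],manip.sense()['position'])"
```

```text
block 0.0
socket 0.171
wrench 0.0
screw 0.0
spray 0.0
jar 0.001
batt 0.0
328 351 247 265
[-0.10489103  0.48434796 -0.48821783] [0.54905128 0.00468478 0.07819666]
```

```bash
python3 -c "
from h import *
print(manip.sign_off())"
```

```text
the job is handed in; nothing more can be done
None
```

I pushed the wedge in square under the middle of the lip to about 20 N along its length (about 149 mm in), let go, backed the arm clear and handed the job in at about 20 s; no verdict came back, and I couldn't measure the plate's final tilt or contact force, or confirm the socket in the last picture, where something (probably the arm or its shadow) had changed around it.

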